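Set out a dosing station on the work mat

TASK

Set out the dosing station on the grey work mat: stand the red-capped bottle centred on the red disc and the blue-capped bottle centred on the blue disc, and stand the green-capped vial upright on the mat midway between the red disc and the blue disc, in line with their centres. Lay the timer face up, centred, on top of the round tin; leave the tin, the amber vial and the white-capped vial standing where they are.

Things in the scene. Friction and masses are not known exactly. Their poses are not given: they have to be found in the camera images.
- red_bottle_center (a point): loose small bottle with a red cap, standing upright: body round, 48 mm across, 90 mm high with its cap, about 0.15 kg; this point is on its axis, 45 mm above its foot. Take it round the body, at or just below this point. z is its upright axis. It starts beside the work mat on the bare worktop.
- blue_bottle_center (a point): loose bottle with a blue cap, standing upright: body round, 57 mm across, 105 mm high with its cap, about 0.21 kg; this point is on its axis, 52.5 mm above its foot. Take it round the body, at or just below this point. z is its upright axis. It starts beside the work mat on the bare worktop.
- green_vial_center (a point): loose clear sample vial with a green cap, standing upright: 28 mm across, 98 mm high, about 0.045 kg; this point is on its axis, 49 mm above its foot. It grips like a 28 mm square post: close the fingers along its x or its y axis. z is its upright axis. It starts beside the work mat on the bare worktop. Its final place is on the work mat, whose top is 2 mm above the worktop.
- tin_center (a point): flat round tin, cream with a blue label on its lid, standing loose on the work mat, to stay where it is: 64 mm across, 30 mm high (its top 32 mm above the worktop), about 0.06 kg, the lid is fixed on; this point is on its axis, 15 mm above its foot. z is its upright axis.
- timer_center (a point): loose square grey bench timer lying on its back, face up: 62 x 62 mm, 18 mm high (sides solid to 16 mm), about 0.055 kg; this point is at its centre, 9 mm above its underside; x and y run square to its sides, z is up out of its face. It starts beside the work mat on the bare worktop.
- red_disc: flat red disc with a white face and a small red centre cross, fixed on the thin grey work mat: 84 mm across, its top 5 mm above the worktop; origin at the centre of its underside (2 mm above the worktop). z up. Round the work, machines up to 0.42 m high stand on the worktop: keep the arm in front (x below) of 0.54 m for y from 0.12 to 0.38 m, and of 0.52 m for y below -0.32 m; sideways travel is clear along the front edge of the worktop.
- blue_disc: flat blue disc with a white face and a small blue centre cross, fixed on the thin grey work mat: 84 mm across, its top 5 mm above the worktop; origin at the centre of its underside (2 mm above the worktop). z up.
- amber_vial_center (a point): bystander: dark amber vial with a black cap, loose, standing on the work mat: 28 mm across, 98 mm high; this point is on its axis, 49 mm above its foot. Not to be disturbed.
- white_vial_center (a point): bystander: clear vial with a white cap, loose, standing on the work mat: 28 mm across, 98 mm high; this point is on its axis, 49 mm above its foot. Not to be disturbed.
Things that resemble listed ones, but are neither listed nor needed, are in the scene too. Leave any yellow look-alike of the part that bears green_vial_center alone.

How it is judged (in metres and radians):
At the end, for the whole second after the job is handed in: Upright and at rest: red bottle and blue bottle within 13 mm of the centres of the red and blue disc; green vial on the mat within 15 mm (along and across the mat) of midway between red and blue disc; timer flat, face up, on the tin, within 13 mm of its centre; tin within 20 mm of its start (horizontal distance between red_bottle_center and red_disc below 0.013 m and horizontal distance between blue_bottle_center and blue_disc below 0.013 m and distance of tin_center from where it was at the start of the episode below 0.02 m and angle between each of tin_center, red_bottle_center, blue_bottle_center, green_vial_center, timer_center's own z axis and vertical below 0.15 rad and horizontal distance between timer_center and tin_center below 0.013 m and height (world z) of timer_center between 0.035 and 0.047 m and height (world z) of each of green_vial_center, red_bottle_center below 0.056 m and height (world z) of blue_bottle_center below 0.064 m and ((x of green_vial_center in the frame of red_disc between 0.029 and 0.059 m and x of green_vial_center in the frame of blue_disc between -0.059 and -0.029 m and y of green_vial_center in the frame of red_disc between -0.08 and -0.05 m and y of green_vial_center in the frame of blue_disc between 0.05 and 0.08 m) or (x of green_vial_center in the frame of red_disc between -0.015 and 0.015 m and x of green_vial_center in the frame of blue_disc between -0.015 and 0.015 m and y of green_vial_center in the frame of red_disc between -0.145 and -0.115 m and y of green_vial_center in the frame of blue_disc between 0.115 and 0.145 m) or (x of green_vial_center in the frame of red_disc between -0.059 and -0.029 m and x of green_vial_center in the frame of blue_disc between 0.029 and 0.059 m and y of green_vial_center in the frame of red_disc between 0.05 and 0.08 m and y of green_vial_center in the frame of blue_disc between -0.08 and -0.05 m) or (x of green_vial_center in the frame of red_disc between -0.059 and -0.029 m and x of green_vial_center in the frame of blue_disc between 0.029 and 0.059 m and y of green_vial_center in the frame of red_disc between -0.08 and -0.05 m and y of green_vial_center in the frame of blue_disc between 0.05 and 0.08 m) or (x of green_vial_center in the frame of red_disc between -0.015 and 0.015 m and x of green_vial_center in the frame of blue_disc between -0.015 and 0.015 m and y of green_vial_center in the frame of red_disc between 0.115 and 0.145 m and y of green_vial_center in the frame of blue_disc between -0.145 and -0.115 m) or (x of green_vial_center in the frame of red_disc between 0.029 and 0.059 m and x of green_vial_center in the frame of blue_disc between -0.059 and -0.029 m and y of green_vial_center in the frame of red_disc between 0.05 and 0.08 m and y of green_vial_center in the frame of blue_disc between -0.08 and -0.05 m)) and linear speed of each of red_bottle, blue_bottle, green_vial, timer below 0.02 m/s); the robot touches nothing.
It fails at once if the amber black-capped vial is moved more than 25 mm or knocked over (distance of amber_vial_center from where it was at the start of the episode above 0.025 m or angle between amber_vial_center's own z axis and vertical above 0.4 rad).
It fails at once if the white-capped clear vial is moved more than 25 mm or knocked over (distance of white_vial_center from where it was at the start of the episode above 0.025 m or angle between white_vial_center's own z axis and vertical above 0.4 rad).
It also fails if it takes over 128 s, if anything falls off the work surface, if the arm or the gripper's body presses on something with over 40 N, if the wrist force passes 120 N, or if a joint passes its speed limit or range.

ROBOT

A 6-joint arm with a two-finger parallel gripper is mounted at the origin on a cart in front of the work surface, level with it; the furniture and walls round the work are solid. World frame = base frame: x ahead of the robot, y to its left, z up, the work surface at z = 0. Lengths are in mm, angles in rad, forces in N, time in s.
With the tool pointing down it reaches from about 350 to 975 mm from the base axis. Payload 7.1 kg.
Tool frame: the origin (TCP) lies between the finger pads; the fingertips stand 11 mm ahead of it and the grasp point (between the pads) lies 8 mm behind it; z points along the fingers, y is the direction in which the jaws open and shut (so a half turn about z gives the same grasp; the last joint's range is limited). The gripper opens to 88 mm and grips with 3 to 60 N. Pads are 20 mm wide; open, the fingers measure 115 mm over their backs; the gripper's body (75 mm by 178 mm) begins 61 mm behind the grasp point.
Start: joints at [1.3, 0.423, 1.63, -0, 1.089, -0.019], TCP at [155.686, 605.282, 233.675] pointing down, gripper open.
Joint ranges: [-3, 3], [-0.9, 2.11], [0.09, 2.58], [-1.31, 4.45], [0.11, 2.69], [-2.54, 2.54]. Speed limits (rad/s): [2.39, 2.39, 3.01, 3.14, 3.14, 3.14].

INTERFACE

Orientations are given as a unit quaternion [x, y, z, w].
In Python, from workcell import arm, cams gives the robot as it stands.
- The arm moves only by the shell command python3 -m inch 'ROWS' [OPENING] [FORCE]. ROWS is JSON, a list of rows, each a list of 4 numbers: the shift along the tool's x, y, z in mm, then the turn about the tool's z in rad. In form: [[x, y, z, twist], ...]. A call has exactly 8 rows; each row is the pose to reach, as a shift and turn from the pose commanded when the call began, along the tool's axes at that moment; what a row does not reach only later rows make up. A row lasts 1/8 s, in which the tool goes at most 62.5 mm and 10.7 degrees, less where a joint would pass 70% of its speed; a pose out of reach is approached as far as the arm can. A call with a gripper value outside its range is refused whole. OPENING is the opening, from 0 (shut) to 1 (fully open), set as the call begins (- or left out, the last holds). The fingers move at their own pace and stop on an object; FORCE is the grip in N (left out, the last holds). Time passes only in rows, so rows that repeat a pose let the fingers close, or fill a call up. It gives the time, the measured TCP pose, the force and the opening at its end, in the units of the state.
- arm.sense(): the state, without advancing time (a new reading comes with each control period).
- cams.read_camera(name): name is "side" or "top"; returns a dict with "pixels" (400x640x3 uint8, red, green, blue), "fov_y" (degrees; the focal length in pixels is half the picture's height over the tangent of half this angle, whatever the lens; pixels are square), "cx", "cy" (the principal point, pixels), "k1" (the pictures are not rectified: a ray, as slopes to the right and down, at radius r is drawn at 1 + k1 r^2 times it, then the intrinsics apply), "view" (4x4, takes a point from world to camera coordinates). Camera axes: x right, y up, looking along -z (the intrinsics and any distortion apply to the point x, -y, -z); pixel columns grow to the right and rows downward; lengths in mm; the calibration is good to about 2 mm. A picture is of the moment at which its call begins. There is no depth.
- arm.finish_job(): hands the job in, once; it reports no verdict.
The state is a dict: "time": time; "joint_pos": joint angles; "qd": joint speeds; "joint_efforts": joint torques, N m; "tcp_pos": TCP position; "tcp_rot": TCP orientation; "wrist_force": force on the tool from outside, world axes, zero at the start; "wrist_torque": the same for the moment, N m; "grip_width": finger opening in mm.
Only numpy, scipy, OpenCV 4.12 (cv2) and the standard library are available. Lean on these libraries where they do the work, as an engineer would, in place of code of your own. Each camera call takes 0.05 s, during which the arm holds its last target.

## Working session

There is one attempt and no reset: what is moved stays moved. The work goes in short steps, Python scripts to look and compute and a shell command to move; the robot and the scene stay as the last step left them, time stands still between calls to the robot, and variables do not carry over. Pictures are saved under pics/ and viewed, and the job is handed in when it is done.

```bash
ls; mkdir -p pics; cat > h.py <<'E'
import numpy as np, cv2
from workcell import arm, cams
def snap(n,f):
    c=cams.read_camera(n); cv2.imwrite(f'pics/{f}.png',c['pixels'][:,:,::-1])
    import pickle; pickle.dump(c,open(f'pics/{f}.pkl','wb')); return c
def load(f):
    import pickle; return pickle.load(open(f'pics/{f}.pkl','rb'))
def K(c):
    f=200/np.tan(np.radians(c['fov_y'])/2); return f
def ray(c,u,v):
    f=K(c); x=(u-c['cx'])/f; y=(v-c['cy'])/f
    r=np.hypot(x,y); s=r
    for _ in range(30): s=r/(1+c['k1']*s*s)
    g=s/r if r>0 else 1
    d=np.array([x*g,-y*g,-1]); V=np.array(c['view']); R=V[:3,:3]; t=V[:3,3]
    return -R.T@t, R.T@d
def onz(c,u,v,z):
    o,d=ray(c,u,v); return o+d*(z-o[2])/d[2]
def proj(c,p):
    V=np.array(c['view']); q=V[:3,:3]@np.array(p)+V[:3,3]; x=q[0]/-q[2]; y=-q[1]/-q[2]
    k=1+c['k1']*(x*x+y*y); f=K(c); return c['cx']+f*x*k, c['cy']+f*y*k
E
python3 - <<'E'
from h import *
for n in ('top','side'):
    c=snap(n,n+'0'); print(n,c['fov_y'],c['cx'],c['cy'],c['k1'],(-np.array(c['view'])[:3,:3].T@np.array(c['view'])[:3,3]).round(), np.array(c['view']).round(3).tolist())
print(arm.sense())
E
```

```text
pics
top 44.940346339883874 328.0066894597629 201.24934152425587 -0.1224604422972027 [ 208.  105. 1445.] [[0.067, -0.998, 0.006, 82.286], [0.973, 0.067, 0.221, -528.137], [-0.221, -0.009, 0.975, -1362.896], [0.0, 0.0, 0.0, 1.0]]
side 53.55565976087703 316.224722734411 208.2236826371849 -0.05233650701663967 [  27. -575.  734.] [[0.808, -0.589, -0.002, -359.057], [0.368, 0.503, 0.782, -294.616], [-0.459, -0.632, 0.624, -809.066], [0.0, 0.0, 0.0, 1.0]]
{'time': 0.1, 'joint_pos': array([ 1.30000303e+00,  4.23785255e-01,  1.63058249e+00, -1.45976124e-05,
        1.08856870e+00, -1.90120665e-02]), 'qd': array([ 0.00060683, -0.00184952, -0.00260901,  0.00063057,  0.00156915,
       -0.00107088]), 'joint_efforts': array([ 7.99913778e-04, -5.45614636e+01, -2.74323052e+01,  6.45670574e-02,
        1.88103248e-02, -1.28981242e-05]), 'tcp_pos': array([155.56753877, 604.84903324, 232.97861176]), 'tcp_rot': array([ 1.25554957e-01,  9.92086438e-01, -6.65786386e-04, -9.06225003e-05]), 'wrist_force': array([0.76921453, 0.30529136, 0.10178779]), 'wrist_torque': array([-0.00417581, -0.01937944,  0.01170759]), 'grip_width': 87.57967655508581}
```

View pics/top0.png

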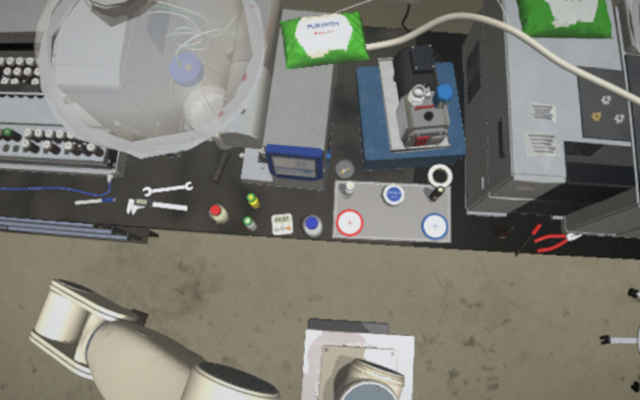

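View pics/side0.png

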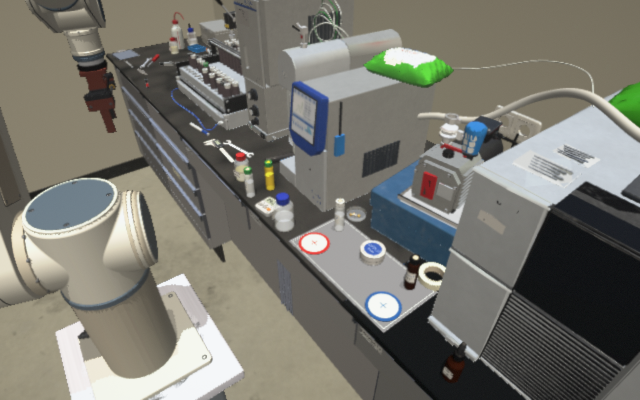

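Top view: red bottle cap (218,212), green vial (250,223), yellow look-alike (253,200), timer (282,224), blue bottle (312,225), red disc (349,222), blue disc (434,226), tin (394,194), white vial (347,187), amber vial (436,193). Next I'll crop and measure.

```bash
python3 - <<'E'
from h import *
c=load('top0'); im=c['pixels'][160:250,190:460,::-1]
cv2.imwrite('pics/crop0.png',cv2.resize(im[:, :135],None,fx=5.8,fy=5.8,interpolation=cv2.INTER_CUBIC))
cv2.imwrite('pics/crop1.png',cv2.resize(im[:, 135:],None,fx=5.8,fy=5.8,interpolation=cv2.INTER_CUBIC))
s=load('side0'); im=s['pixels'][140:330,200:450,::-1]
cv2.imwrite('pics/crop2.png',cv2.resize(im,None,fx=3.1,fy=3.1,interpolation=cv2.INTER_CUBIC))
for n,c in (('top',c),('side',s)):
    hsv=cv2.cvtColor(c['pixels'],cv2.COLOR_RGB2HSV)
    for nm,(a,b) in dict(red=(0,6),red2=(172,180),yellow=(22,34),green=(40,85),blue=(105,128)).items():
        m=cv2.inRange(hsv,(a,110,50),(b,255,255))
        k,l,st,ce=cv2.connectedComponentsWithStats(m)
        print(n,nm,[(st[i].tolist(),ce[i].round(1).tolist()) for i in range(1,k) if st[i][4]>12])
E
```

```text
top red [([210, 205, 11, 10, 91], [214.8, 209.5]), ([336, 209, 27, 27, 147], [349.1, 222.9]), ([531, 223, 11, 13, 76], [535.9, 228.9]), ([533, 233, 35, 20, 342], [550.3, 241.8])]
top red2 [([414, 136, 15, 10, 73], [421.0, 140.5])]
top yellow [([248, 197, 12, 12, 83], [254.6, 203.5])]
top green [([517, 0, 94, 38, 2030], [560.7, 21.4]), ([280, 11, 89, 57, 1887], [324.5, 45.3]), ([247, 193, 9, 9, 42], [250.7, 196.8])]
top blue [([426, 63, 39, 93, 1023], [449.2, 105.6]), ([359, 72, 6, 8, 16], [361.4, 76.3]), ([366, 77, 5, 11, 24], [367.8, 81.9]), ([371, 77, 5, 9, 14], [372.4, 80.8]), ([361, 94, 29, 66, 722], [374.8, 129.9]), ([266, 145, 57, 34, 644], [296.3, 153.8]), ([326, 149, 5, 14, 32], [328.0, 155.8]), ([371, 153, 6, 6, 16], [373.6, 155.9]), ([418, 152, 8, 4, 20], [421.3, 153.3]), ([278, 175, 34, 5, 44], [294.1, 177.0]), ([0, 187, 110, 9, 203], [51.8, 189.4]), ([388, 188, 13, 13, 107], [393.7, 194.1]), ([102, 198, 11, 4, 38], [107.2, 199.5]), ([422, 214, 17, 25, 48], [426.9, 227.1]), ([306, 217, 11, 12, 106], [311.2, 222.4])]
side red [([172, 19, 6, 5, 19], [174.5, 21.4]), ([170, 37
[... 330 characters left out ...]
4, 172, 10, 26, 94], [428.0, 184.1])]
side yellow [([264, 166, 11, 25, 218], [269.2, 178.1])]
side green [([364, 51, 89, 36, 1485], [410.6, 70.6]), ([610, 82, 30, 45, 773], [628.8, 102.3]), ([265, 160, 7, 7, 38], [268.0, 163.5]), ([244, 168, 7, 6, 19], [247.3, 171.1])]
side blue [([188, 28, 5, 4, 16], [190.0, 29.5]), ([290, 81, 38, 74, 1018], [313.4, 121.7]), ([177, 103, 11, 8, 19], [182.4, 106.6]), ([467, 121, 20, 11, 133], [476.5, 125.3]), ([201, 124, 16, 10, 34], [206.3, 128.6]), ([335, 134, 10, 4, 21], [339.1, 135.5]), ([373, 162, 83, 72, 864], [403.5, 191.2]), ([276, 193, 13, 12, 134], [282.2, 198.2]), ([365, 243, 16, 12, 135], [372.6, 248.3]), ([365, 292, 37, 29, 202], [382.7, 308.1])]
```

View pics/crop0.png

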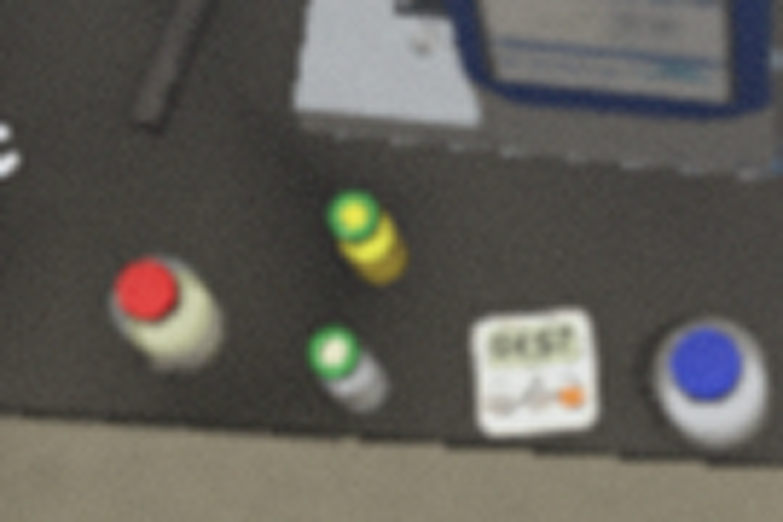

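View pics/crop1.png

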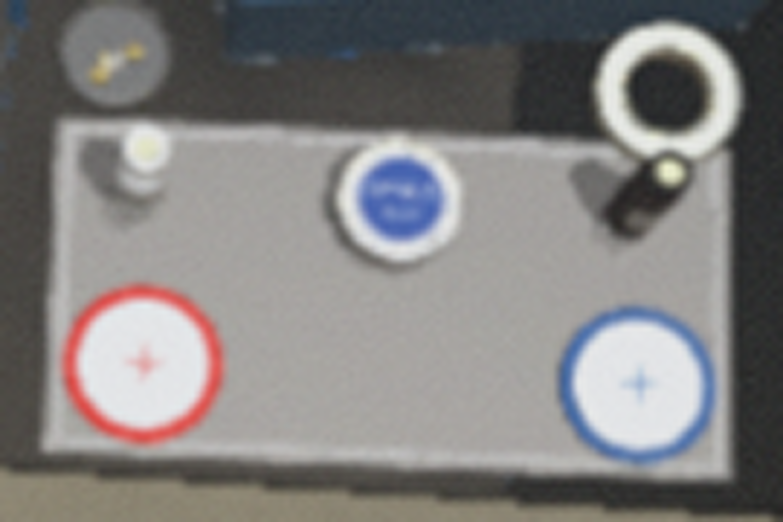

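View pics/crop2.png

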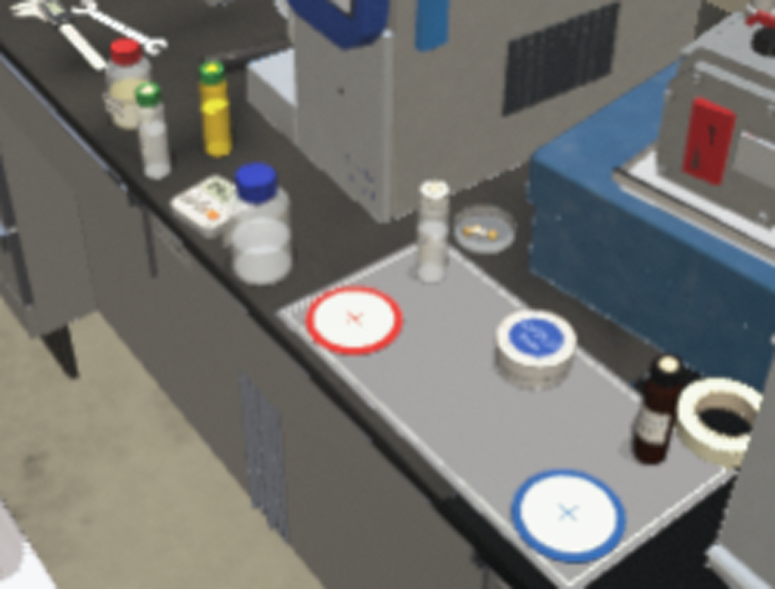

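Candidates for the green vial are the clear one (top 247,220; side 247,171) and the yellow-filled one (top 251,197; side 268,163). The crops show the first is the clear vial with the green cap. Caps for the bottles: red (215,209), blue (311,222). Now the positions.

```bash
python3 - <<'E'
from h import *
t=load('top0'); s=load('side0')
def P(x,y,o): return (x+.5)/5.8-.5+190+o,(y+.5)/5.8-.5+160
def S(x,y): return (x+.5)/3.1-.5+200,(y+.5)/3.1-.5+140
T=dict(red=((214.8,209.5),90,S(125,47)),green=(P(333,352,0),98,S(149,90)),yellow=(P(354,216,0),98,S(212,68)),blue=((311.2,222.4),105,S(257,171)),timer=(P(535,372,0),18,S(208,204)),
 rdisc=(P(143,363,135),5,S(355,319)),bdisc=(P(639,384,135),5,S(568,513)),tin=(P(400,199,135),32,S(537,337)),white=(P(146,148,135),100,S(435,187)),amber=(P(671,172,135),100,S(670,362)))
def tri(a,b):
    o,d=ray(t,*a);p,e=ray(s,*b); 
    A=np.array([[d@d,-d@e],[d@e,-e@e]]); l=np.linalg.solve(A,[(p-o)@d,(p-o)@e]); x=o+l[0]*d;y=p+l[1]*e
    return (x+y)/2,np.linalg.norm(x-y)
for k,(a,z,b) in T.items():
    x,g=tri(a,b); print(k,onz(t,*a,z).round(1)[:2],onz(s,*b,z).round(1)[:2],x.round(1),'gap',g.round(1))
# timer angle
for q in [(472,326),(588,308),(598,424),(484,438)]: print(onz(t,*P(*q,0),18).round(1))
for q in [(45,450),(730,478),(60,122)]: print('mat',onz(t,*P(*q,135),2).round(1))
E
```

```text
red [467.7 441.1] [466.5 438.1] [468.1 441.6  87.7] gap 0.1
green [441.5 343.3] [442.6 340.8] [442.7 343.2  96.5] gap 2.0
yellow [510.2 339.9] [511.1 339.2] [510.8 339.8  97.7] gap 1.1
blue [446.7 160.6] [451.9 162.3] [448.1 159.7 107.6] gap 4.0
timer [452.2 251.7] [445.3 247.4] [450.9 253.1  12.5] gap 4.7
rdisc [473.1  49.9] [473.4  49.4] [473.4  49.8   4.6] gap 0.5
bdisc [ 479.4 -210.8] [ 478.8 -209. ] [ 478.5 -210.1    6.6] gap 1.3
tin [563.6 -77.6] [564.  -78.4] [564.1 -77.9  31.4] gap 0.8
white [563.8  58.3] [565.2  59.5] [563.7  58.2 101.4] gap 0.6
amber [ 569.8 -204.1] [ 572.  -202.4] [ 569.5 -203.7  102.5] gap 0.8
[474.  286.5  18. ]
[487.7 227.2  18. ]
[427.3 217.   18. ]
[416. 275.  18.]
mat [424.4  97.9   2. ]
mat [ 433.1 -260.7    2. ]
mat [600.9 101.5   2. ]
```

```bash
cat > go.py <<'E'
import sys, numpy as np
from scipy.spatial.transform import Rotation as R
from workcell import arm
# go.py x y z jawyaw_deg : shift in tool axes from the present pose
s=arm.sense(); x,y,z,a=map(float,sys.argv[1:5])
r=R.from_quat(s['tcp_rot']).as_matrix()
d=r.T@(np.array([x,y,z])-s['tcp_pos'])
yaw=np.degrees(np.arctan2(r[1,1],r[0,1])); dy=(a-yaw+90)%180-90
print('t',round(s['time'],2),'pos',s['tcp_pos'].round(1),'yaw',yaw.round(1),'grip',round(s['grip_width'],1),'F',s['wrist_force'].round(1),'q',s['joint_pos'].round(2))
print('shift',d.round(1),'twist',round(-np.radians(dy),3),'tilt',r[:,2].round(3), 'rows>=',np.linalg.norm(d)/62.5)
E
python3 go.py 468 441 150 90
```

```text
t 0.1 pos [155.6 604.8 233. ] yaw 75.6 grip 87.6 F [0.8 0.3 0.1] q [ 1.3   0.42  1.63 -0.    1.09 -0.02]
shift [-343.4  -80.7   83.1] twist -0.252 tilt [-0.    -0.001 -1.   ] rows>= 5.798670159921972
```

```bash
python3 -m inch '[[-50,-12,10,-0.05],[-100,-24,20,-0.1],[-150,-36,30,-0.15],[-200,-48,45,-0.2],[-250,-60,60,-0.25],[-300,-72,70,-0.252],[-343,-81,83,-0.252],[-343,-81,83,-0.252]]' 1 15; python3 go.py 468 441 34 90
```

```text
time: 1.1
tcp_pos: [469.5, 439.3, 149.2]
tcp_rot: [0.002, 1.0, -0.001, -0.001]
wrist_force: [0.0, -0.2, 0.2]
grip_width: 87.6
t 1.1 pos [469.5 439.3 149.2] yaw 89.8 grip 87.6 F [ 0.  -0.2  0.2] q [ 0.73  0.55  1.64 -0.    0.95 -0.83]
shift [  1.3   1.9 115.2] twist -0.004 tilt [-0.001 -0.002 -1.   ] rows>= 1.8432476517563892
```

```bash
python3 - <<'E'
from h import *
snap('top','top1'); c=snap('side','side1')
t=load('top1')['pixels'][150:280,150:350,::-1]; cv2.imwrite('pics/c1.png',cv2.resize(t,None,fx=3,fy=3)) 
s=c['pixels'][60:260,160:360,::-1]; cv2.imwrite('pics/c1s.png',cv2.resize(s,None,fx=3,fy=3))
E
```

```text
(no output)
```

View pics/c1.png

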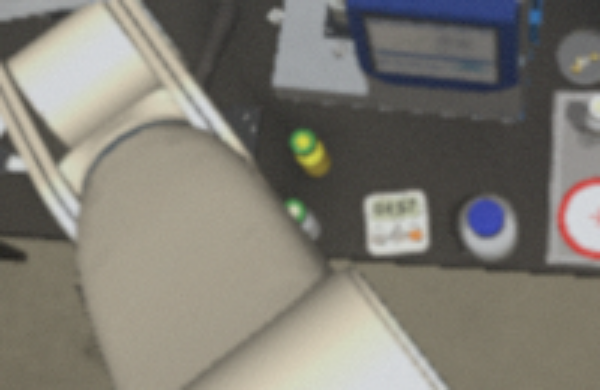

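View pics/c1s.png

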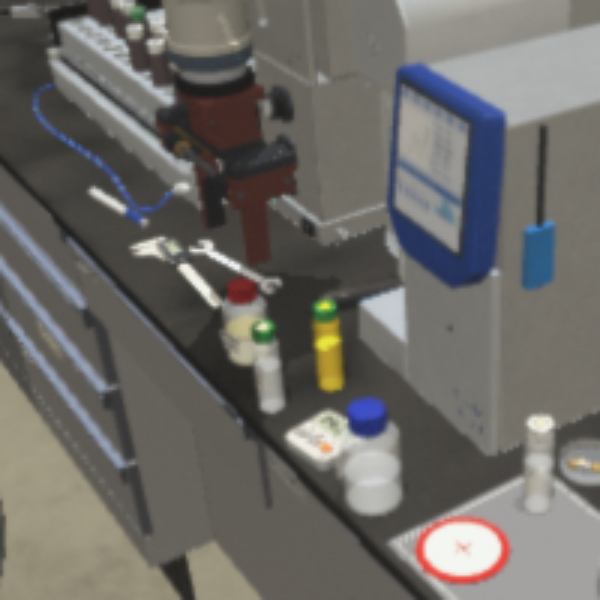

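The gripper stands above the red bottle, with the fingers either side of it along y. Descending.

```bash
python3 -m inch '[[1.5,2,20,0],[1.5,2,45,0],[1.5,2,70,0],[1.5,2,90,0],[1.5,2,105,0],[1.5,2,115,0],[1.5,2,115,0],[1.5,2,115,0]]' 1 15; python3 -m inch '[[0,0,0,0],[0,0,0,0],[0,0,0,0],[0,0,0,0],[0,0,0,0],[0,0,0,0],[0,0,0,0],[0,0,0,0]]' 0 15;python3 go.py 468 441 170 90
python3 - <<'E'
from h import *
c=snap('side','side2')
s=c['pixels'][110:210,200:300,::-1]; cv2.imwrite('pics/c2s.png',cv2.resize(s,None,fx=5,fy=5))
E
```

```text
time: 2.2
tcp_pos: [466.6, 443.7, 36.3]
tcp_rot: [-0.0, 1.0, 0.0, 0.0]
wrist_force: [0.2, 0.7, 0.2]
grip_width: 87.7
time: 3.2
tcp_pos: [466.2, 443.4, 35.7]
tcp_rot: [-0.0, 1.0, -0.0, 0.0]
wrist_force: [-0.4, -0.1, 2.1]
grip_width: 47.6
t 3.2 pos [466.2 443.4  35.7] yaw 90.0 grip 47.6 F [-0.4 -0.1  2.1] q [ 0.74  0.71  1.68 -0.    0.76 -0.83]
shift [  -1.8   -2.4 -134.3] twist 0.0 tilt [ 0. -0. -1.] rows>= 2.1485764063406463
```

View pics/c2s.png

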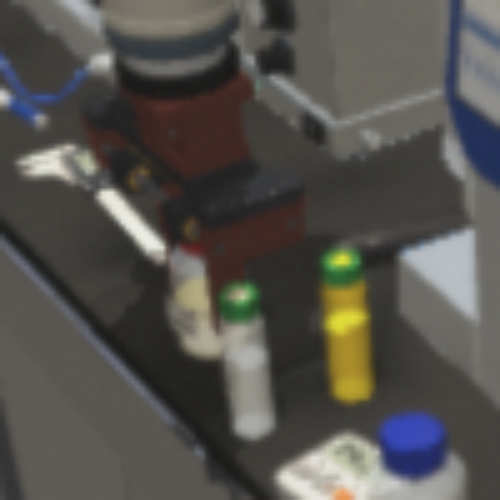

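Width is 47.6 mm, so the bottle is held. Lift.

```bash
python3 -m inch '[[0,0,-8,0],[0,0,-25,0],[5,0,-50,0],[10,0,-75,0],[15,0,-100,0],[20,0,-120,0],[25,0,-130,0],[25,0,-130,0]]' 0 20; python3 go.py 440 200 166 90
```

```text
time: 4.25
tcp_pos: [441.0, 443.6, 166.4]
tcp_rot: [-0.0, 1.0, 0.0, 0.0]
wrist_force: [0.3, -0.0, -1.8]
grip_width: 47.6
t 4.25 pos [441.  443.6 166.4] yaw 90.0 grip 47.6 F [ 0.3 -0.  -1.8] q [ 0.77  0.5   1.68  0.    0.96 -0.8 ]
shift [ 1.200e+00 -2.436e+02  2.000e-01] twist 0.001 tilt [ 0.001  0.001 -1.   ] rows>= 3.8974131962782446
```

```bash
python3 -m inch '[[0,-20,0,0],[0,-55,0,0],[0,-95,0,0],[0,-135,0,0],[0,-175,0,0],[0,-215,0,0],[0,-255,0,0],[-5,-295,0,0]]'; python3 -m inch '[[-8,-35,0,0],[-16,-65,0,0],[-22,-85,0,0],[-26,-98,0,0],[-26,-98,0,0],[-26,-98,0,0],[-26,-98,0,0],[-26,-98,0,0]]'; python3 go.py 471.5 49.9 42 90
```

```text
time: 5.25
tcp_pos: [444.8, 145.9, 164.8]
tcp_rot: [0.0, 1.0, -0.0, -0.001]
wrist_force: [1.1, -1.1, -1.9]
grip_width: 47.4
time: 6.25
tcp_pos: [472.2, 50.9, 165.7]
tcp_rot: [-0.001, 1.0, 0.0, 0.0]
wrist_force: [0.4, -0.2, -2.8]
grip_width: 47.7
t 6.25 pos [472.2  50.9 165.7] yaw 90.1 grip 47.7 F [ 0.4 -0.2 -2.8] q [ 0.08  0.31  2.01  0.    0.83 -1.49]
shift [  0.7  -1.  123.7] twist 0.001 tilt [ 0.  0. -1.] rows>= 1.9791302266254507
```

```bash
python3 -m inch '[[0.7,-1,15,0],[0.7,-1,35,0],[0.7,-1,60,0],[0.7,-1,80,0],[0.7,-1,95,0],[0.7,-1,105,0],[0.7,-1,112,0],[0.7,-1,112,0]]'; python3 go.py 471.5 49.9 41.5 90
python3 - <<'E'
from h import *
snap('side','side3'); snap('top','top3')
t=load('top3')['pixels'][170:260,300:400,::-1]; s=load('side3')['pixels'][170:270,270:370,::-1]
cv2.imwrite('pics/c3.png',np.vstack([cv2.resize(s,None,fx=3,fy=3),cv2.resize(t,None,fx=3,fy=3)])) 
E
```

```text
time: 7.25
tcp_pos: [471.5, 49.4, 53.4]
tcp_rot: [-0.0, 1.0, -0.0, -0.0]
wrist_force: [0.4, 0.3, -1.9]
grip_width: 47.6
t 7.25 pos [471.5  49.4  53.4] yaw 90.0 grip 47.6 F [ 0.4  0.3 -1.9] q [ 0.08  0.52  2.06  0.    0.57 -1.49]
shift [-0.   0.5 11.9] twist 0.0 tilt [-0. -0. -1.] rows>= 0.19127011268386857
```

View pics/c3.png

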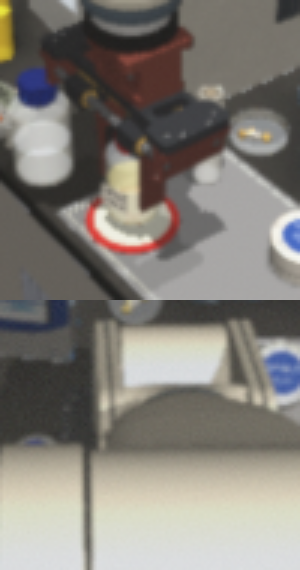

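The bottle is above the red disc in the side view. Lower and release.

```bash
python3 -m inch '[[0,0.5,3,0],[0,0.5,6,0],[0,0.5,9,0],[0,0.5,11,0],[0,0.5,12,0],[0,0.5,12,0],[0,0.5,12,0],[0,0.5,12,0]]'; python3 -m inch '[[0,0,0,0],[0,0,0,0],[0,0,0,0],[0,0,0,0],[0,0,0,0],[0,0,0,0],[0,0,0,0],[0,0,0,0]]' 1;  python3 -m inch '[[0,0,-10,0],[0,0,-30,0],[0,0,-60,0],[0,0,-90,0],[0,0,-120,0],[10,0,-130,0],[20,0,-130,0],[30,0,-130,0]]'; python3 go.py 442 343 150 90
```

```text
time: 8.35
tcp_pos: [471.6, 49.9, 41.7]
tcp_rot: [-0.0, 1.0, -0.0, 0.0]
wrist_force: [-0.1, -0.4, -2.1]
grip_width: 47.7
time: 9.35
tcp_pos: [471.6, 49.9, 41.7]
tcp_rot: [-0.0, 1.0, -0.0, 0.0]
wrist_force: [-0.1, -0.2, -0.3]
grip_width: 88.1
time: 10.35
tcp_pos: [439.8, 49.8, 170.8]
tcp_rot: [-0.0, 1.0, -0.0, -0.001]
wrist_force: [-0.2, -0.5, -0.6]
grip_width: 87.4
t 10.35 pos [439.8  49.8 170.8] yaw 90.0 grip 87.4 F [-0.2 -0.5 -0.6] q [ 0.09  0.25  2.07  0.    0.82 -1.49]
shift [ -2.3 293.2  20.7] twist 0.0 tilt [-0.002 -0.    -1.   ] rows>= 4.703090767165613
```

```bash
python3 -m inch '[[0,40,0,0],[0,90,5,0],[0,145,10,0],[0,200,20,0],[-1,245,20,0],[-2,280,20,0],[-2,293,20,0],[-2,293,20,0]]'; python3 go.py 442 343 37 90
python3 - <<'E'
from h import *
snap('side','side4'); snap('top','top4')
t=load('top4')['pixels'][170:260,300:400,::-1]; s=load('side4')['pixels'][100:280,180:380,::-1]
cv2.imwrite('pics/c4.png',np.hstack([cv2.resize(s,None,fx=2.5,fy=2.5),cv2.resize(t,(300,450))])) 
E
```

```text
time: 11.35
tcp_pos: [442.7, 342.4, 150.8]
tcp_rot: [-0.001, 1.0, -0.001, -0.001]
wrist_force: [-0.6, 0.2, -0.3]
grip_width: 88.0
t 11.35 pos [442.7 342.4 150.8] yaw 90.1 grip 88.0 F [-0.6  0.2 -0.3] q [ 0.64  0.44  1.83 -0.    0.87 -0.93]
shift [  0.6   0.7 113.8] twist 0.001 tilt [-0.001 -0.001 -1.   ] rows>= 1.820691408573323
```

View pics/c4.png

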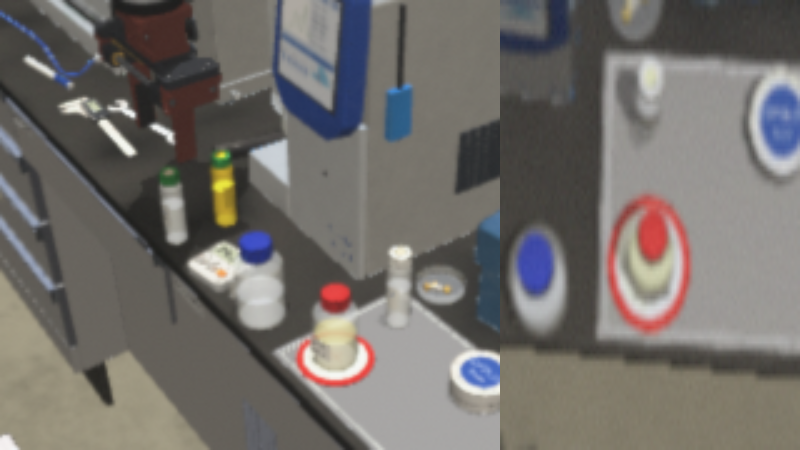

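The red bottle stands upright on the red disc (top crop 655,235). Quick check of its offset, then descend on the vial.

```bash
python3 - <<'E'
from h import *
for n in ('top4','side4'):
    c=load(n); hsv=cv2.cvtColor(c['pixels'],cv2.COLOR_RGB2HSV)
    m=cv2.inRange(hsv,(0,110,50),(6,255,255)); k,l,st,ce=cv2.connectedComponentsWithStats(m)
    for i in range(1,k):
        if st[i][4]>40 and 290<ce[i][0]<380 and ce[i][1]>180: print(n,st[i],ce[i],onz(c,*ce[i],95),onz(c,*ce[i],90))
E
python3 -m inch '[[0.6,0.7,20,0],[0.6,0.7,45,0],[0.6,0.7,70,0],[0.6,0.7,90,0],[0.6,0.7,105,0],[0.6,0.7,114,0],[0.6,0.7,114,0],[0.6,0.7,114,0]]' 1 10;python3 -m inch '[[0,0,0,0],[0,0,0,0],[0,0,0,0],[0,0,0,0],[0,0,0,0],[0,0,0,0],[0,0,0,0],[0,0,0,0]]' 0 10;python3 go.py 442 343 160 90
```

```text
top4 [336 209  27  27 232] [349.55172414 220.55172414] [461.26644654  52.76714456  95.        ] [462.20497221  52.57327582  90.        ]
side4 [308 213  12  12 120] [313.59166667 218.24166667] [468.84250046  44.77164896  95.        ] [472.29598124  49.61581784  90.        ]
side4 [299 235  31  20 130] [314.79230769 246.16153846] [412.49409263 -38.18661667  95.        ] [415.50692308 -33.99118993  90.        ]
time: 12.45
tcp_pos: [443.3, 343.8, 38.2]
tcp_rot: [-0.0, 1.0, 0.0, 0.0]
wrist_force: [-0.3, -0.1, 0.6]
grip_width: 87.7
time: 13.45
tcp_pos: [442.9, 343.6, 37.7]
tcp_rot: [-0.0, 1.0, 0.0, 0.0]
wrist_force: [0.4, -0.5, 0.1]
grip_width: 27.6
t 13.45 pos [442.9 343.6  37.7] yaw 90.0 grip 27.6 F [ 0.4 -0.5  0.1] q [ 0.64  0.62  1.87  0.    0.65 -0.93]
shift [   0.9   -0.6 -122.3] twist 0.0 tilt [ 0.  0. -1.] rows>= 1.9575684303934116
```

```bash
python3 -m inch '[[0,0,-8,0],[0,0,-25,0],[0,0,-55,0],[0,0,-85,0],[0,0,-110,0],[0,0,-130,0],[0,-10,-130,0],[0,-30,-130,0]]' 0 12; python3 -m inch '[[0,-30,0,0],[0,-70,0,0],[0,-110,0,0],[0,-150,0,0],[0,-190,0,0],[0,-230,0,0],[0,-270,0,0],[0,-300,0,0]]'; python3 go.py 476.5 -80 165 90
python3 - <<'E'
from h import *
c=load('top4'); s=load('side4')
cv2.imwrite('pics/c4b.png',np.hstack([cv2.resize(c['pixels'][195:245,325:375,::-1],None,fx=8,fy=8,interpolation=2),cv2.resize(s['pixels'][205:255,290:340,::-1],None,fx=8,fy=8,interpolation=2)]))
E
```

```text
time: 14.45
tcp_pos: [442.5, 312.6, 167.6]
tcp_rot: [-0.001, 1.0, -0.0, -0.0]
wrist_force: [0.5, -0.2, -0.5]
grip_width: 27.7
time: 15.45
tcp_pos: [441.1, 11.2, 166.8]
tcp_rot: [0.001, 1.0, -0.0, -0.001]
wrist_force: [-0.5, 0.9, -0.5]
grip_width: 27.6
t 15.45 pos [441.1  11.2 166.8] yaw 89.9 grip 27.6 F [-0.5  0.9 -0.5] q [-0.    0.26  2.07 -0.    0.81 -1.57]
shift [-35.5 -91.1   1.7] twist -0.001 tilt [-0.002 -0.    -1.   ] rows>= 1.5651436901311078
```

View pics/c4b.png

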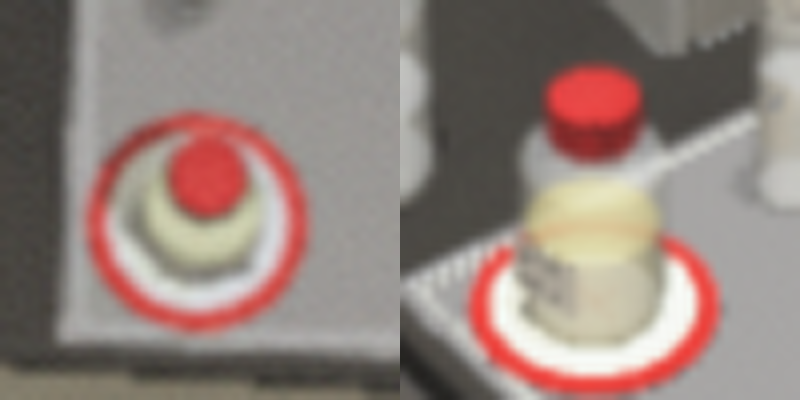

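```bash
python3 - <<'E'
from h import *
print(onz(load('top4'),350.4,216.8,95),onz(load('side4'),313.8,216.8,95))
E
python3 -m inch '[[-8,-25,0,0],[-18,-50,0,0],[-28,-72,0,0],[-33,-86,0,0],[-35.5,-91,0,0],[-35.5,-91,0,0],[-35.5,-91,0,0],[-35.5,-91,0,0]]'; python3 go.py 476.5 -80 60 90
```

```text
[472.25933007  50.9840252   95.        ] [472.56273033  49.03824412  95.        ]
time: 16.45
tcp_pos: [478.3, -76.9, 167.7]
tcp_rot: [-0.001, 1.0, 0.0, -0.0]
wrist_force: [-0.1, 0.5, -0.5]
grip_width: 28.1
t 16.45 pos [478.3 -76.9 167.7] yaw 90.1 grip 28.1 F [-0.1  0.5 -0.5] q [-0.18  0.32  1.99  0.    0.84 -1.76]
shift [  1.8  -3.1 107.7] twist 0.001 tilt [-0.  0. -1.] rows>= 1.72386897697635
```

Red bottle is within 2 mm of the disc centre in both views. Lower the vial.

```bash
python3 -m inch '[[1,-1.5,15,0],[1.8,-3,35,0],[1.8,-3,60,0],[1.8,-3,80,0],[1.8,-3,95,0],[1.8,-3,105,0],[1.8,-3,115,0],[1.8,-3,115,0]]'; python3 -m inch '[[0,0,0,0],[0,0,0,0],[0,0,0,0],[0,0,0,0],[0,0,0,0],[0,0,0,0],[0,0,0,0],[0,0,0,0]]'; python3 go.py 476.5 -80 40 90
python3 - <<'E'
from h import *
s=snap('side','side5')
cv2.imwrite('pics/c5.png',cv2.resize(s['pixels'][180:330,290:440,::-1],None,fx=4,fy=4,interpolation=2))
E
```

```text
time: 17.45
tcp_pos: [476.4, -80.4, 52.2]
tcp_rot: [-0.0, 1.0, 0.0, -0.0]
wrist_force: [0.2, 0.5, -0.1]
grip_width: 27.6
time: 18.45
tcp_pos: [476.7, -80.4, 52.7]
tcp_rot: [-0.0, 1.0, 0.0, -0.0]
wrist_force: [-0.1, 0.5, -0.5]
grip_width: 27.6
t 18.45 pos [476.7 -80.4  52.7] yaw 90.0 grip 27.6 F [-0.1  0.5 -0.5] q [-0.19  0.53  2.04 -0.    0.58 -1.76]
shift [ 0.2  0.4 12.7] twist 0.0 tilt [-0.  0. -1.] rows>= 0.20263736741317545
```

View pics/c5.png

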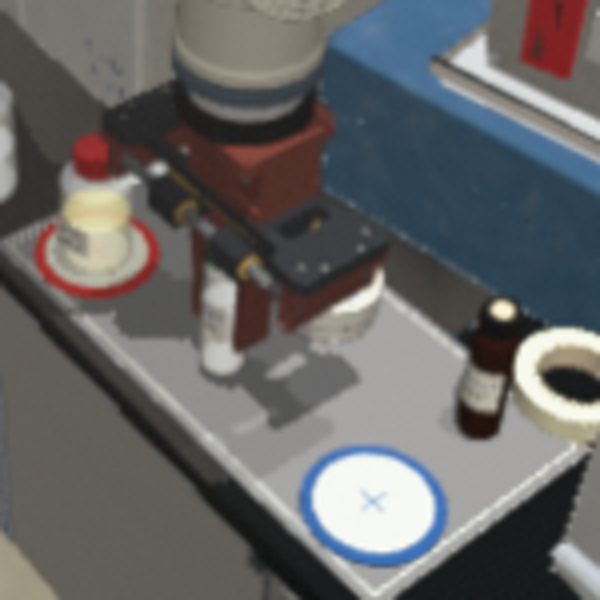

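```bash
python3 -m inch '[[0,0.4,3,0],[0,0.4,6,0],[0,0.4,9,0],[0,0.4,11,0],[0,0.4,12.5,0],[0,0.4,12.5,0],[0,0.4,12.5,0],[0,0.4,12.5,0]]'; python3 -m inch '[[0,0,0,0],[0,0,0,0],[0,0,0,0],[0,0,0,0],[0,0,0,0],[0,0,0,0],[0,0,0,0],[0,0,0,0]]' 0.8;  python3 -m inch '[[0,0,-10,0],[0,0,-30,0],[0,0,-60,0],[0,0,-90,0],[0,0,-120,0],[10,0,-130,0],[20,0,-130,0],[30,0,-130,0]]'; python3 go.py 448.5 160.5 165 90
```

```text
time: 19.5
tcp_pos: [476.8, -80.0, 40.3]
tcp_rot: [-0.0, 1.0, -0.0, 0.0]
wrist_force: [0.8, 0.7, -0.8]
grip_width: 27.8
time: 20.5
tcp_pos: [476.7, -80.0, 40.2]
tcp_rot: [-0.0, 1.0, -0.0, 0.0]
wrist_force: [-0.8, -0.3, 0.1]
grip_width: 70.1
time: 21.5
tcp_pos: [444.9, -79.8, 169.3]
tcp_rot: [-0.0, 1.0, 0.0, -0.001]
wrist_force: [-0.0, 0.0, -1.3]
grip_width: 70.3
t 21.5 pos [444.9 -79.8 169.3] yaw 90.0 grip 70.3 F [-0.   0.  -1.3] q [-0.2   0.27  2.05 -0.    0.82 -1.77]
shift [ -3.6 240.3   4.4] twist 0.0 tilt [-0.002  0.    -1.   ] rows>= 3.846389073266615
```

```bash
python3 -m inch '[[0,40,0,0],[0,90,0,0],[0,145,2,0],[0,190,4,0],[-2,220,4,0],[-3.5,240,4,0],[-3.5,240,4,0],[-3.5,240,4,0]]' 1; python3 go.py 448.5 160.5 41 90
python3 - <<'E'
from h import *
t=load('top4'); s=load('side4')
s6=snap('side','side6')
f=dict(fx=9,fy=9,interpolation=2)
cv2.imwrite('pics/c6.png',np.hstack([cv2.resize(t['pixels'][205:245,290:330,::-1],**{'dsize':None,**f}),cv2.resize(s['pixels'][185:225,262:302,::-1],**{'dsize':None,**f})]))
cv2.imwrite('pics/c6b.png',s6['pixels'][:,:,::-1])
E
```

```text
time: 22.5
tcp_pos: [449.3, 159.2, 165.5]
tcp_rot: [-0.0, 1.0, -0.0, -0.001]
wrist_force: [0.2, -1.2, -0.4]
grip_width: 87.7
t 22.5 pos [449.3 159.2 165.5] yaw 90.0 grip 87.7 F [ 0.2 -1.2 -0.4] q [ 0.32  0.31  2.   -0.    0.83 -1.26]
shift [  0.6   1.4 124.5] twist 0.0 tilt [-0.002 -0.001 -1.   ] rows>= 1.991513360907432
```

View pics/c6.png

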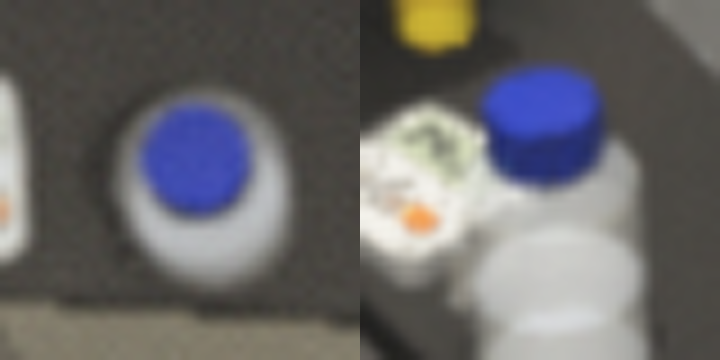

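View pics/c6b.png

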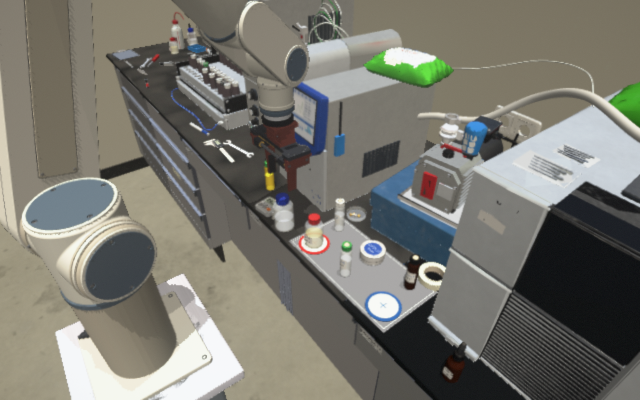

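The blue cap is at top (311.3,222.1) and side (281.8,196.0). The green vial stands on the mat at side (345,260).

```bash
python3 - <<'E'
from h import *
print(onz(load('top4'),311.3,222.1,105),onz(load('side4'),281.8,196.,105))
E
python3 -m inch '[[0.6,1.4,15,0],[0.6,1.4,40,0],[0.6,1.4,70,0],[0.6,1.4,95,0],[0.6,1.4,112,0],[0.6,1.4,124,0],[0.6,1.4,124,0],[0.6,1.4,124,0]]' 1 15;python3 go.py 448.5 160.5 41 90
```

```text
[447.62115892 160.36001723 105.        ] [447.45479096 159.10341263 105.        ]
time: 23.55
tcp_pos: [449.8, 161.4, 42.5]
tcp_rot: [0.0, 1.0, 0.0, 0.0]
wrist_force: [-0.6, -0.1, -0.2]
grip_width: 87.8
t 23.55 pos [449.8 161.4  42.5] yaw 90.0 grip 87.8 F [-0.6 -0.1 -0.2] q [ 0.32  0.54  2.05  0.    0.55 -1.25]
shift [ 1.3 -0.9  1.5] twist -0.0 tilt [ 0.001  0.    -1.   ] rows>= 0.034550256395862546
```

```bash
python3 -m inch '[[2,-1.5,1,0],[2,-1.5,1,0],[2,-1.5,1,0],[2,-1.5,1,0],[2,-1.5,1,0],[2,-1.5,1,0],[2,-1.5,1,0],[2,-1.5,1,0]]' 0 18;python3 go.py 447.5 160 41 90; python3 -m inch '[[0,0,-8,0],[0,0,-25,0],[2,0,-55,0],[4,0,-85,0],[6,0,-110,0],[8,0,-135,0],[8,0,-140,0],[8,0,-140,0]]' 0 22; python3 go.py 450 -210 181 90
```

```text
time: 24.55
tcp_pos: [447.8, 159.9, 41.3]
tcp_rot: [-0.0, 1.0, 0.0, 0.0]
wrist_force: [0.4, -1.0, 5.6]
grip_width: 55.3
t 24.55 pos [447.8 159.9  41.3] yaw 90.0 grip 55.3 F [ 0.4 -1.   5.6] q [ 0.32  0.54  2.06 -0.    0.54 -1.25]
shift [0.3 0.1 0.3] twist 0.0 tilt [ 0.  0. -1.] rows>= 0.007071726288655623
time: 25.55
tcp_pos: [439.3, 159.8, 180.9]
tcp_rot: [-0.0, 1.0, -0.0, -0.0]
wrist_force: [0.7, 0.4, -2.7]
grip_width: 55.3
t 25.55 pos [439.3 159.8 180.9] yaw 90.0 grip 55.3 F [ 0.7  0.4 -2.7] q [ 0.32  0.27  2.01  0.    0.86 -1.25]
shift [-1.060e+01 -3.698e+02 -1.000e-01] twist 0.0 tilt [-0. -0. -1.] rows>= 5.9196114417819725
```

```bash
python3 - <<'E'
from h import *
s=snap('side','side7'); t=snap('top','top7')
f=dict(fx=6,fy=6,interpolation=2)
cv2.imwrite('pics/c7.png',cv2.resize(s['pixels'][120:220,220:350,::-1],None,**f))
E
```

```text
(no output)
```

View pics/c7.png

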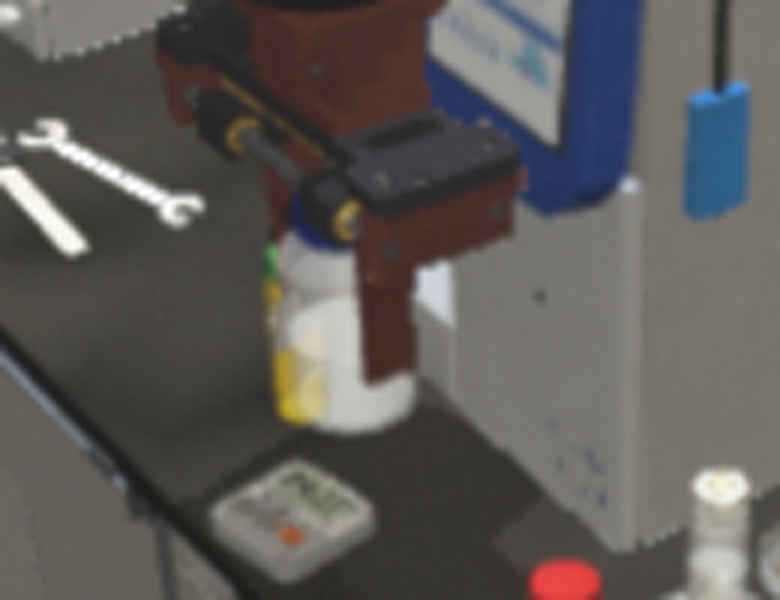

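Bottle held, upright. Carry to the blue disc.

```bash
python3 -m inch '[[0,-15,0,0],[0,-45,0,0],[0,-85,0,0],[0,-125,0,0],[0,-165,0,0],[0,-205,0,0],[0,-245,0,0],[0,-280,0,0]]'; python3 -m inch '[[-5,-30,0,0],[-15,-55,0,0],[-25,-75,0,0],[-32,-86,0,0],[-38,-90,0,0],[-40,-90,0,0],[-40,-90,0,0],[-40,-90,0,0]]'; python3 go.py 479 -210.2 60 90
```

```text
time: 26.65
tcp_pos: [438.6, -122.2, 180.5]
tcp_rot: [0.0, 1.0, 0.0, -0.001]
wrist_force: [0.5, 0.3, -1.7]
grip_width: 55.4
time: 27.65
tcp_pos: [479.4, -209.5, 181.2]
tcp_rot: [-0.0, 1.0, 0.0, -0.0]
wrist_force: [-0.3, 0.0, -1.7]
grip_width: 55.4
t 27.65 pos [ 479.4 -209.5  181.2] yaw 90.1 grip 55.4 F [-0.3  0.  -1.7] q [-0.43  0.35  1.89 -0.    0.9  -2.01]
shift [  0.4  -0.7 121.2] twist 0.001 tilt [-0.  0. -1.] rows>= 1.9387294246842544
```

```bash
python3 -m inch '[[0.4,-0.7,12,0],[0.4,-0.7,30,0],[0.4,-0.7,55,0],[0.4,-0.7,80,0],[0.4,-0.7,100,0],[0.4,-0.7,112,0],[0.4,-0.7,121,0],[0.4,-0.7,121,0]]'; python3 -m inch '[[0,0,0,0],[0,0,0,0],[0,0,0,0],[0,0,0,0],[0,0,0,0],[0,0,0,0],[0,0,0,0],[0,0,0,0]]'; python3 go.py 479 -210.2 46.6 90
python3 - <<'E'
from h import *
s=snap('side','side8'); t=snap('top','top8')
f=dict(fx=4,fy=4,interpolation=2)
cv2.imwrite('pics/c8.png',np.hstack([cv2.resize(s['pixels'][230:350,310:430,::-1],None,**f),cv2.resize(t['pixels'][165:245,380:460,::-1],(320,480))]))
E
```

```text
time: 28.65
tcp_pos: [479.0, -210.7, 59.8]
tcp_rot: [-0.0, 1.0, 0.0, -0.0]
wrist_force: [0.7, -0.5, -2.4]
grip_width: 55.5
time: 29.65
tcp_pos: [479.2, -210.8, 60.1]
tcp_rot: [-0.0, 1.0, -0.0, -0.0]
wrist_force: [-0.3, 1.1, -2.1]
grip_width: 55.5
t 29.65 pos [ 479.2 -210.8   60.1] yaw 90.0 grip 55.5 F [-0.3  1.1 -2.1] q [-0.44  0.55  1.95 -0.    0.65 -2.01]
shift [ 0.2  0.6 13.5] twist 0.0 tilt [-0. -0. -1.] rows>= 0.21704170091394276
```

View pics/c8.png

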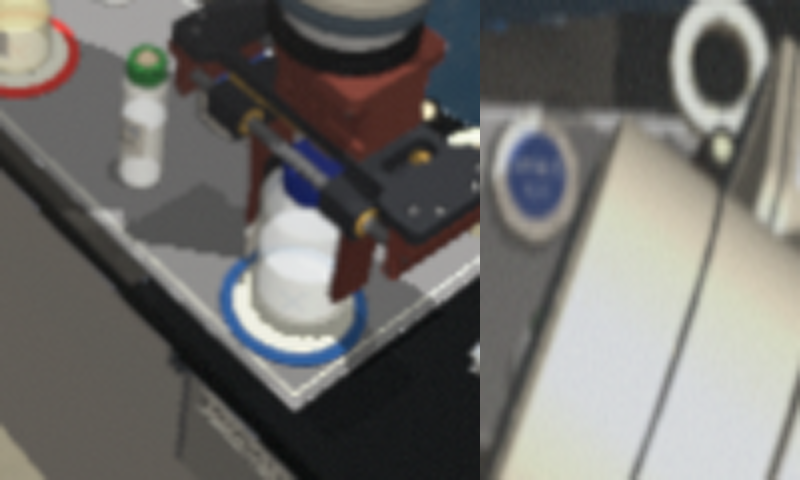

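```bash
python3 -m inch '[[0,0.6,3,0],[0,0.6,6,0],[0,0.6,9,0],[0,0.6,11,0],[0,0.6,13,0],[0,0.6,13.5,0],[0,0.6,13.5,0],[0,0.6,13.5,0]]'; python3 -m inch '[[0,0,0,0],[0,0,0,0],[0,0,0,0],[0,0,0,0],[0,0,0,0],[0,0,0,0],[0,0,0,0],[0,0,0,0]]' 1;  python3 -m inch '[[0,0,-10,0],[0,0,-30,0],[0,0,-60,0],[0,0,-90,0],[0,0,-120,0],[10,0,-130,0],[20,0,-130,0],[30,0,-130,0]]'; python3 go.py 440 100 180 102
python3 - <<'E'
from h import *
s=snap('side','side9')
f=dict(fx=4,fy=4,interpolation=2)
cv2.imwrite('pics/c9.png',np.hstack([cv2.resize(s['pixels'][230:350,310:430,::-1],None,**f)]))
E
```

```text
time: 30.75
tcp_pos: [479.3, -210.3, 46.8]
tcp_rot: [-0.0, 1.0, -0.0, 0.0]
wrist_force: [0.0, 0.3, -2.7]
grip_width: 55.4
time: 31.75
tcp_pos: [479.2, -210.2, 46.7]
tcp_rot: [-0.0, 1.0, 0.0, -0.0]
wrist_force: [-0.5, 0.1, 1.1]
grip_width: 87.8
time: 32.75
tcp_pos: [447.5, -209.8, 175.7]
tcp_rot: [-0.0, 1.0, 0.0, -0.001]
wrist_force: [-0.2, 0.4, -0.3]
grip_width: 87.9
t 32.75 pos [ 447.5 -209.8  175.7] yaw 90.0 grip 87.9 F [-0.2  0.4 -0.3] q [-0.46  0.32  1.96 -0.    0.87 -2.03]
shift [  7.5 309.8  -4. ] twist -0.209 tilt [-0.002  0.001 -1.   ] rows>= 4.958860938401448
```

View pics/c9.png

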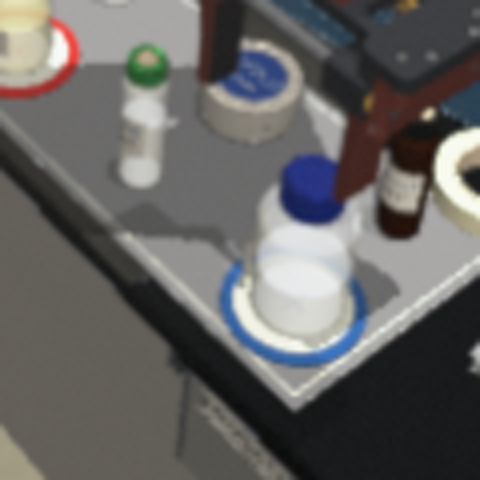

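Blue bottle stands on its disc. Its cap top is near side pixel (388,273). On to the timer.

```bash
python3 -m inch '[[3,30,0,0],[7,75,0,0],[7,125,0,0],[7,175,0,-0.05],[7,225,0,-0.1],[7,275,0,-0.15],[7,305,0,-0.2],[7,310,0,-0.2]]'; python3 go.py 451.5 251.5 150 102
python3 - <<'E'
from h import *
s=load('side9'); print('blue side',onz(s,387.9,273.4,110))
E
```

```text
time: 33.8
tcp_pos: [441.4, 101.0, 175.9]
tcp_rot: [-0.101, 0.995, -0.0, -0.001]
wrist_force: [-0.5, -0.7, -0.5]
grip_width: 88.0
t 33.8 pos [441.4 101.  175.9] yaw 101.6 grip 88.0 F [-0.5 -0.7 -0.5] q [ 0.2   0.26  2.04  0.    0.84 -1.58]
shift [-40.2 145.4  25.8] twist -0.007 tilt [-0.002 -0.    -1.   ] rows>= 2.449052651699587
blue side [ 479.14715957 -207.82340858  110.        ]
```

```bash
python3 -m inch '[[-8,30,5,0],[-18,70,12,-0.007],[-28,105,18,-0.007],[-36,130,22,-0.007],[-40,145,25,-0.007],[-40,145,25,-0.007],[-40,145,25,-0.007],[-40,145,25,-0.007]]';  python3 go.py 451.5 251.5 14 102
python3 - <<'E'
from h import *
s=snap('side','side10'); t=snap('top','top10')
f=dict(fx=6,fy=6,interpolation=2)
cv2.imwrite('pics/c10.png',cv2.resize(s['pixels'][130:230,210:330,::-1],None,**f))
cv2.imwrite('pics/c10t.png',cv2.resize(t['pixels'][160:250,320:460,::-1],None,fx=5.5,fy=5.5,interpolation=2))
E
```

```text
time: 34.8
tcp_pos: [452.6, 248.9, 151.8]
tcp_rot: [-0.103, 0.995, -0.0, -0.0]
wrist_force: [0.9, 0.6, -0.0]
grip_width: 87.6
t 34.8 pos [452.6 248.9 151.8] yaw 101.8 grip 87.6 F [ 0.9  0.6 -0. ] q [ 0.48  0.38  1.93 -0.    0.83 -1.3 ]
shift [  0.5   2.7 137.8] twist -0.003 tilt [-0. -0. -1.] rows>= 2.2053590160827237
```

View pics/c10.png

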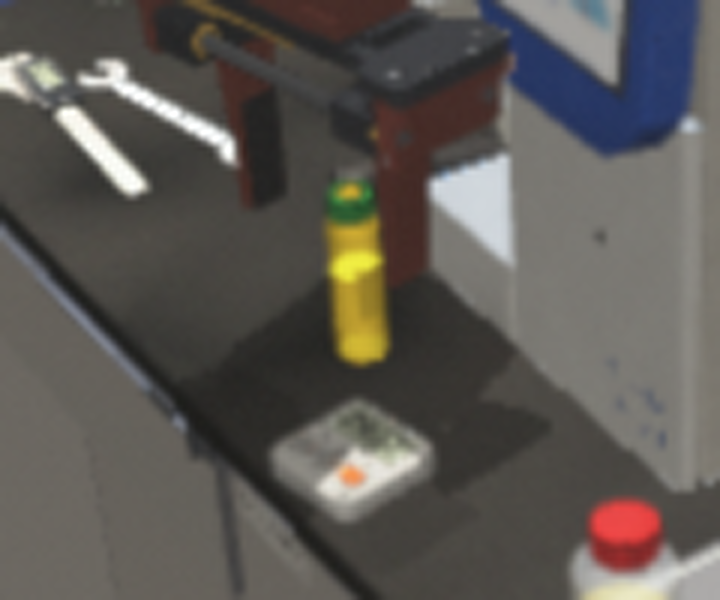

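View pics/c10t.png

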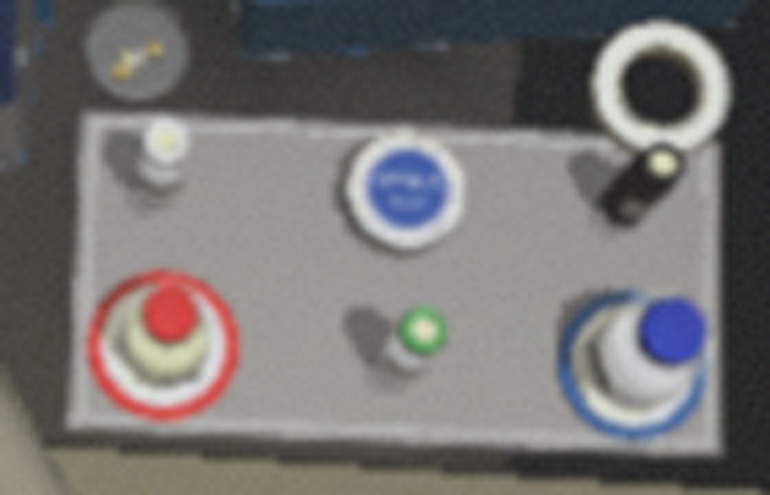

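```bash
python3 - <<'E'
from h import *
s=load('side10'); t=load('top10')
Q=lambda x,y:(320+(x+.5)/5.5-.5,160+(y+.5)/5.5-.5)
print('green',onz(t,*Q(424,329),100),'blue',onz(t,*Q(671,330),110),'red',onz(t,*Q(171,312),95),'tin',onz(t,*Q(407,189),32))
print('discs',onz(t,*Q(164,344),5),onz(t,*Q(633,363),5))
for p in [(272,455),(358,402),(434,450),(353,452)]: print(onz(s,210+p[0]/6-.4,130+p[1]/6-.4,17))
E
python3 -m inch '[[0.5,2.7,20,0],[0.5,2.7,45,0],[0.5,2.7,70,0],[0.5,2.7,90,0],[0.5,2.7,100,0],[0.5,2.7,105,0],[0.5,2.7,105,0],[0.5,2.7,105,0]]'; python3 go.py 451.5 251.5 14 102
```

```text
green [472.63584806 -80.49359306 100.        ] blue [ 478.65883057 -206.94546887  110.        ] red [473.70721387  50.26340691  95.        ] tin [563.44806659 -77.69750058  32.        ]
discs [473.26326814  49.42688947   5.        ] [ 479.96102688 -210.52111106    5.        ]
[417.95839174 269.19972234  17.        ]
[474.07624525 281.50767441  17.        ]
[484.04521665 225.73332447  17.        ]
[451.18483353 247.82028004  17.        ]
time: 35.9
tcp_pos: [451.9, 252.6, 47.3]
tcp_rot: [-0.103, 0.995, 0.0, 0.0]
wrist_force: [0.5, -0.7, -0.3]
grip_width: 88.0
t 35.9 pos [451.9 252.6  47.3] yaw 101.9 grip 88.0 F [ 0.5 -0.7 -0.3] q [ 0.49  0.57  1.96 -0.    0.61 -1.29]
shift [ 0.6 -1.  33.3] twist -0.002 tilt [ 0.001  0.    -1.   ] rows>= 0.5328831557450746
```

Placings so far, against target: red <1 mm, blue ~4 mm, green ~4 mm. All are inside tolerance. The timer measures (451,250.5) with a yaw of 12°.

```bash
python3 -m inch '[[0.8,-2,8,0],[0.8,-2,16,0],[0.8,-2,24,0],[0.8,-2,30,0],[0.8,-2,33,0],[0.8,-2,33,0],[0.8,-2,33,0],[0.8,-2,33,0]]'; python3 -m inch '[[0,0,0,0],[0,0,0,0],[0,0,0,0],[0,0,0,0],[0,0,0,0],[0,0,0,0],[0,0,0,0],[0,0,0,0]]' 0 12; python3 go.py 440 251 100 90
```

```text
time: 36.9
tcp_pos: [451.3, 250.4, 13.9]
tcp_rot: [-0.103, 0.995, 0.0, 0.0]
wrist_force: [0.9, 1.2, -0.4]
grip_width: 87.6
time: 37.9
tcp_pos: [451.1, 250.3, 13.7]
tcp_rot: [-0.103, 0.995, 0.0, 0.0]
wrist_force: [-0.6, -0.1, 1.4]
grip_width: 62.1
t 37.9 pos [451.1 250.3  13.7] yaw 101.9 grip 62.1 F [-0.6 -0.1  1.4] q [ 0.48  0.63  1.97 -0.    0.54 -1.29]
shift [ 10.7   3.  -86.3] twist 0.207 tilt [ 0.  0. -1.] rows>= 1.392030835888015
```

```bash
python3 -m inch '[[0,0,-6,0],[0,0,-20,0],[0,0,-45,0],[0,0,-75,0],[0,0,-105,0],[0,0,-135,0],[0,0,-155,0],[0,0,-160,0]]' 0 15; python3 - <<'E'
from h import *
s=snap('side','side11')
cv2.imwrite('pics/c11.png',cv2.resize(s['pixels'][100:220,210:330,::-1],None,fx=4,fy=4,interpolation=2))
E
python3 go.py 440 -78 175 90
```

```text
time: 38.9
tcp_pos: [451.8, 250.6, 175.7]
tcp_rot: [-0.103, 0.995, 0.001, 0.002]
wrist_force: [-1.1, -0.2, -0.5]
grip_width: 62.1
t 38.95 pos [451.6 250.5 175.3] yaw 101.9 grip 62.1 F [-0.1 -0.3 -0.3] q [ 0.48  0.35  1.91 -0.    0.88 -1.29]
shift [ 7.890e+01 -3.191e+02 -1.000e-01] twist 0.207 tilt [ 0.002  0.001 -1.   ] rows>= 5.258814613625362
```

View pics/c11.png

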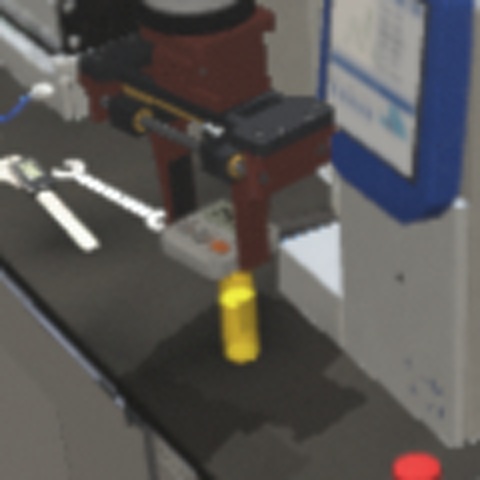

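Timer held flat. Carry it to in front of the tin, then over it.

```bash
python3 -m inch '[[4,-15,0,0.03],[12,-45,0,0.06],[22,-85,0,0.1],[32,-125,0,0.14],[42,-165,0,0.18],[52,-205,0,0.207],[62,-245,0,0.207],[70,-280,0,0.207]]'; python3 go.py 563.8 -77.8 175 90
```

```text
time: 39.95
tcp_pos: [438.6, -40.1, 172.7]
tcp_rot: [0.001, 1.0, 0.0, -0.001]
wrist_force: [0.2, -1.4, -1.0]
grip_width: 62.1
t 39.95 pos [438.6 -40.1 172.7] yaw 89.9 grip 62.1 F [ 0.2 -1.4 -1. ] q [-0.12  0.25  2.07 -0.    0.82 -1.69]
shift [-125.2  -37.5   -2.6] twist -0.002 tilt [-0.002  0.    -1.   ] rows>= 2.092224453438375
```

```bash
python3 -m inch '[[-15,-12,0,0],[-40,-24,0,0],[-70,-34,0,0],[-95,-37,0,0],[-115,-37,0,0],[-125,-37,0,0],[-125,-37,0,0],[-125,-37,0,0]]'; python3 -m inch '[[0,0,10,0],[0,0,25,0],[0,0,45,0],[0,0,65,0],[0,0,85,0],[0,0,95,0],[0,0,100,0],[0,0,100,0]]'; python3 -m inch '[[0,0,0,0],[0,0,0,0],[0,0,0,0],[0,0,0,0],[0,0,0,0],[0,0,0,0],[0,0,0,0],[0,0,0,0]]'; python3 go.py 563.8 -77.8 47 90
python3 - <<'E'
from h import *
s=snap('side','side12'); t=snap('top','top12')
cv2.imwrite('pics/c12.png',np.hstack([cv2.resize(s['pixels'][190:310,310:430,::-1],None,fx=4,fy=4,interpolation=2),cv2.resize(t['pixels'][165:245,360:440,::-1],(320,480))]))
E
```

```text
time: 40.95
tcp_pos: [564.4, -74.9, 173.3]
tcp_rot: [-0.0, 1.0, 0.0, -0.001]
wrist_force: [-0.5, 0.2, -0.5]
grip_width: 62.2
time: 41.95
tcp_pos: [565.2, -75.2, 73.6]
tcp_rot: [-0.0, 1.0, 0.0, -0.0]
wrist_force: [0.5, 0.6, -0.2]
grip_width: 62.6
time: 42.95
tcp_pos: [565.2, -75.1, 73.7]
tcp_rot: [-0.0, 1.0, 0.0, -0.0]
wrist_force: [0.4, 0.5, -0.6]
grip_width: 62.3
t 42.95 pos [565.2 -75.1  73.7] yaw 90.0 grip 62.3 F [ 0.4  0.5 -0.6] q [-0.15  0.57  1.84  0.    0.73 -1.72]
shift [ 1.4 -2.7 26.7] twist 0.0 tilt [-0.  0. -1.] rows>= 0.42922979962615415
```

View pics/c12.png

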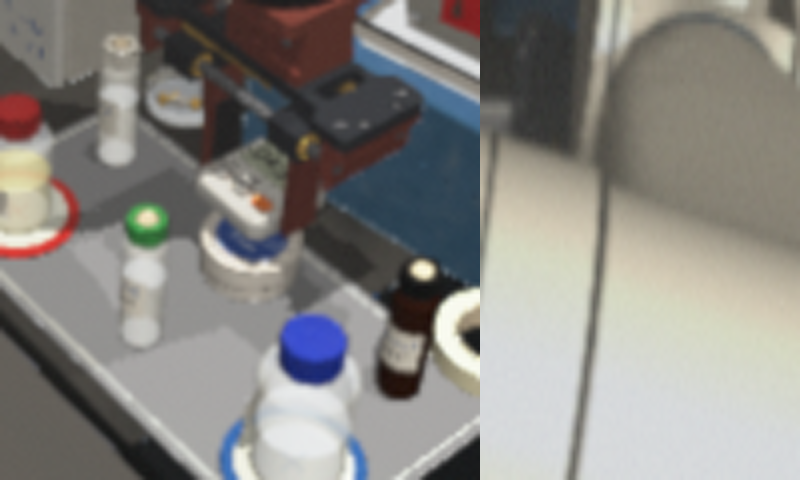

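```bash
python3 -m inch '[[1.4,-2.7,5,0],[1.4,-2.7,11,0],[1.4,-2.7,17,0],[1.4,-2.7,22,0],[1.4,-2.7,25,0],[1.4,-2.7,27,0],[1.4,-2.7,27.4,0],[1.4,-2.7,27.4,0]]'; python3 -m inch '[[0,0,0,0],[0,0,0,0],[0,0,0,0],[0,0,0,0],[0,0,0,0],[0,0,0,0],[0,0,0,0],[0,0,0,0]]' 1;  python3 -m inch '[[0,0,-6,0],[0,0,-20,0],[0,0,-45,0],[0,0,-75,0],[0,0,-105,0],[0,0,-130,0],[0,0,-140,0],[0,0,-140,0]]'; python3 -m inch '[[30,0,0,0],[70,0,0,0],[120,0,0,0],[120,50,0,0],[120,100,0,0],[120,160,0,0],[120,220,0,0],[120,280,0,0]]'; python3 -m inch '[[0,20,0,0],[0,40,0,0],[0,50,0,0],[0,50,0,0],[0,50,0,0],[0,50,0,0],[0,50,0,0],[0,50,0,0]]'
python3 - <<'E'
from h import *
s=snap('side','side13'); t=snap('top','top13')
cv2.imwrite('pics/c13.png',cv2.resize(s['pixels'][190:330,290:440,::-1],None,fx=5,fy=4,interpolation=2))
cv2.imwrite('pics/c13t.png',cv2.resize(t['pixels'][160:250,320:460,::-1],None,fx=5.5,fy=5.5,interpolation=2))
E
```

```text
time: 44.05
tcp_pos: [563.9, -77.9, 46.4]
tcp_rot: [-0.0, 1.0, -0.0, 0.0]
wrist_force: [-0.7, -0.1, -0.7]
grip_width: 62.2
time: 45.05
tcp_pos: [563.8, -77.8, 46.3]
tcp_rot: [-0.0, 1.0, -0.0, -0.0]
wrist_force: [-0.1, -0.0, 0.2]
grip_width: 87.7
time: 46.05
tcp_pos: [564.1, -77.9, 187.1]
tcp_rot: [-0.0, 1.0, -0.0, 0.001]
wrist_force: [-0.8, 0.3, -0.1]
grip_width: 87.7
time: 47.05
tcp_pos: [442.9, 203.8, 185.3]
tcp_rot: [-0.0, 1.0, -0.0, -0.001]
wrist_force: [0.5, 0.3, 0.4]
grip_width: 87.4
time: 48.05
tcp_pos: [443.8, 251.9, 186.3]
tcp_rot: [0.0, 1.0, 0.0, 0.0]
wrist_force: [0.3, -0.2, 0.5]
grip_width: 87.6
```

View pics/c13.png

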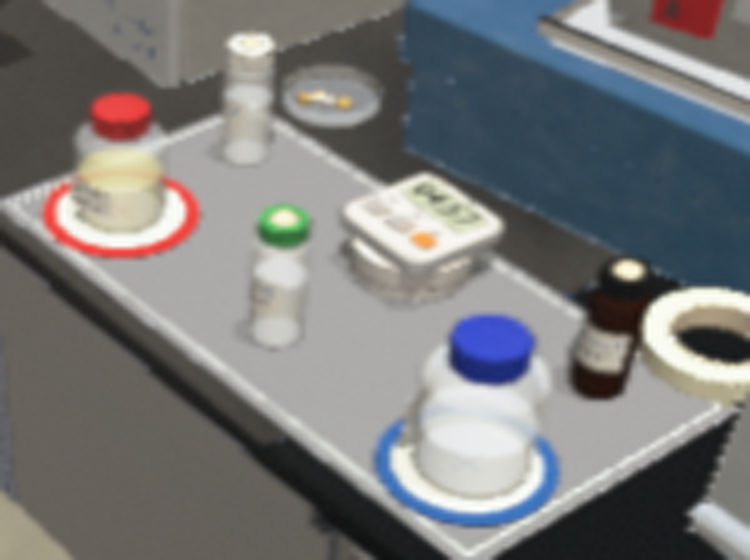

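View pics/c13t.png

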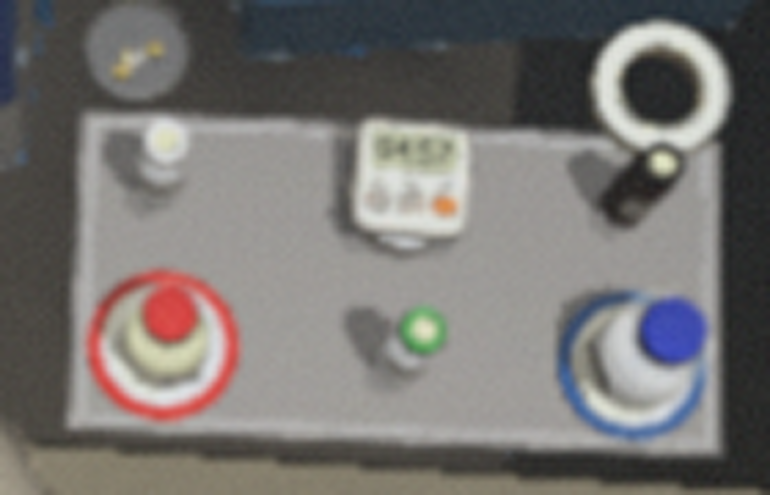

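Everything stands. The timer (412,179 in the top crop) lies flat on the tin. Final numbers next.

```bash
python3 - <<'E'
from h import *
s=load('side13'); t=load('top13')
Q=lambda x,y:(320+(x+.5)/5.5-.5,160+(y+.5)/5.5-.5)
S=lambda x,y:(290+(x+.5)/5-.5,190+(y+.5)/4-.5)
for n,a,b,z in [('timer',(412,179),(423,217),50),('green',(424,329),(285,220),100),('blue',(672,330),(492,336),110),('red',(171,312),(121,107),95),('white',(166,141),(250,44),100),('amber',(661,162),(629,270),100)]:
    print(n,onz(t,*Q(*a),z)[:2].round(1),onz(s,*S(*b),z)[:2].round(1))
E
```

```text
timer [564.7 -77.9] [563.7 -81.3]
green [472.6 -80.5] [471.5 -81.5]
blue [ 478.7 -207.5] [ 478.9 -208.4]
red [473.7  50.3] [473.5  50.4]
white [563.4  58.2] [562.6  57.9]
amber [ 570.3 -202.6] [ 569.7 -203.4]
```

All within tolerance, and the robot is clear of everything. Handing in.

```bash
python3 -c "
from workcell import arm
print(arm.finish_job())"
```

```text
the job is handed in; nothing more can be done
None
```

The dosing station is set out and I handed the job in at about 48 s of the 128 s allowed. The hand-in gave no verdict.

My last check measured each item in both cameras, against targets I also took from the pictures; the calibration itself is only good to about 2 mm.

| Item | Distance from target | Limit |
|---|---|---|
| Red bottle, on the red disc | about 1 mm | 13 mm |
| Blue bottle, on the blue disc | about 2–4 mm | 13 mm |
| Green vial, midway between the discs | about 4–5 mm, towards the front edge | 15 mm along or across |
| Timer, on the tin | about 1–4 mm | 13 mm |

- **Standing and flat:** the last pictures show both bottles and the vial upright, and the timer lying face up on the tin.
- **Left in place:** the amber and white vials are within about 2 mm of where they started. The tin shows no visible shift, but I did not measure it again once the timer covered it. The yellow look-alike was not touched.
- **Disagreements:** the two cameras differ by 3.4 mm on the timer. The fingers closed to 55.3 mm on the blue bottle, which is listed as 57 mm, but it was held and set down upright.

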